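# Reload the hooded test rack in reverse order

## Robot

A 6-joint arm with a two-finger parallel gripper is mounted at the origin on the work surface. World frame = base frame: x ahead of the robot, y to its left, z up, the work surface at z = 0. Lengths are in m, angles in rad, forces in N, time in s.
With the tool pointing down it reaches from about 0.35 to 0.775 m from the base axis. Payload 5.5 kg.
Tool frame: the origin (TCP) lies at the very end of the fingers, on their centre line; the grasp point (between the pads) lies 19 mm behind it; z points along the fingers, y is the line along which they close (so a half turn about z gives the same grasp; the last joint's range is limited). The gripper opens to 85 mm and grips with 20 to 120 N. Pads are 22 mm wide; open, the fingers measure 114 mm over their backs; the gripper's body (76 mm by 85 mm) begins 54 mm behind the grasp point. The pads swing forward as they close: fully open they stand 13 mm farther back than shut.
Start: joints at [1.087, 0.313, 0.046, 1.304, 0, 1.431], TCP at [0.194, 0.541, 0.208] pointing down, gripper open.
Joint ranges: [-2.76, 2.76], [-0.86, 1.69], [-1.03, 1.26], [-2.2, 2.34], [-1.47, 1.5], [-3.14, 3.14]. Speed limits (rad/s): [2.57, 2.57, 3.14, 3.14, 3.14, 3.14].

## Interface

Orientations are given as a rotation vector (axis times angle).
In Python, from cell import manip gives the robot as it stands.
- The arm moves only by the shell command python3 -m pendant 'ROWS' [OPENING]. ROWS is text: rows parted by semicolons, each of 4 numbers parted by spaces: the shift along the tool's x, y, z in mm, then the turn about the tool's z in rad. A call has 1 to 20 rows; each row shifts and turns the commanded pose from where the row before left it, along the tool's axes as they then stand; what a row does not reach is not made up. A row lasts 1/8 s, in which the tool goes at most 62.5 mm and 10.7 degrees, less where a joint would pass 70% of its speed; a pose out of reach is approached as far as the arm can. A call with a gripper value outside its range is refused whole. OPENING is the closure, from -1 (fully open) to 1 (shut), so that 0 is half open, set as the call begins (- or left out, the last holds). The fingers move at their own pace and stop on an object; the grip force is fixed at half the most. Time passes only in rows, so rows that do not move let the fingers close. It gives the time, the measured TCP pose, the force, the opening and the grip force at its end, in the units of the state.
- manip.observe(): the state, without advancing time (a new reading comes with each control period).
- manip.snapshot(name): name is "side" or "top"; returns (picture, depth): 420x560x3 uint8, red, green, blue; 420x560 float32, m along the optical axis (not along the pixel's ray), 0 where there is no reading.
- manip.calibration(name): a dict with "fx", "fy", "cx", "cy" (pixels), "extrinsics" (4x4, takes a point from world to camera coordinates). Camera axes: x right, y down, z forward; pixel columns grow to the right and rows downward; lengths in m; the calibration is good to about 2 mm. A picture is of the moment at which its call begins. calibration takes no time and is no camera call.
- manip.close_job(): hands the job in; it is judged then, once.
Trained networks look in the newest picture that a camera, given by its name, has taken for a name from the list of things; names that differ only in an ending like _2 or _b are one class to them, and where a whole thing is asked for, a point or a joint stands for the part that bears it (a point fixed in the world has none). Each returns a list of dicts, best first, with "conf" (0 to 1); they miss things now and then, are a little off and sometimes report something else, mostly with a low value. They report only what shows in the picture. A call takes as long as a camera call. They do not tell look-alikes from the thing itself.
- manip.boxes_of(camera, query): "xy" ([column, row] in pixels, amid what is visible of it).
- manip.cut_out(camera, query): "pixels" (420x560 bool, what is visible of it) and "xy" ([column, row] in pixels, amid what is visible of it).
The state is a dict: "clock": time; "q": joint angles; "qvel": joint speeds; "joint_efforts": joint torques, N m; "tool_pos": TCP position; "orientation": TCP orientation; "ft_force": force on the tool from outside, world axes, zero at the start; "torque": the same for the moment, N m; "width": opening from 0.0 (shut) to 1.0 (fully open); "grasp_force": force on a finger pad.
Only numpy, scipy, OpenCV 4.12 (cv2) and the standard library are available. Lean on these libraries where they do the work, as an engineer would, in place of code of your own. Each camera call takes 0.05 s, during which the arm holds its last target. There are 200 camera calls.

## Task

Move the four converter modules from the open rack to the hooded test rack, one to a bay, in reverse left-to-right order (as seen from the robot): the module that was leftmost goes into the rightmost bay, and so on to the other end. Set each down flat in the middle of its bay's width and slide it straight in under the hood until it is fully home at the back stop. Leave the meter between the racks where it lies.

Things in the scene. Friction and masses are not known exactly. Their poses are not given: they have to be found in the camera images.
- module_a_centre (a point): Module a: grey, five long aluminium fins on top. Loose, 0.15-0.3 kg, flat-sided, 90 (x) x 36 (y) x 32 mm high, top fittings 6 mm more. Point: centre of the 32 mm shell, 16 mm above its underside. Starts on cradle a, its x along the cradle's. Grip it across its width, about 20 mm from the point towards -x: the +x half goes under the hood.
- module_b_centre (a point): Module b: grey, two round aluminium cans on top. Loose, 0.15-0.3 kg, flat-sided, 90 (x) x 36 (y) x 32 mm high, top fittings 6 mm more. Point: centre of the 32 mm shell, 16 mm above its underside. Starts on cradle b, its x along the cradle's. Grip it across its width, about 20 mm from the point towards -x: the +x half goes under the hood.
- module_c_centre (a point): Module c: steel, two grey terminal strips across the top. Loose, 0.15-0.3 kg, flat-sided, 90 (x) x 36 (y) x 32 mm high, top fittings 6 mm more. Point: centre of the 32 mm shell, 16 mm above its underside. Starts on cradle c, its x along the cradle's. Grip it across its width, about 20 mm from the point towards -x: the +x half goes under the hood.
- module_d_centre (a point): Module d: steel, one square black fan on top. Loose, 0.15-0.3 kg, flat-sided, 90 (x) x 36 (y) x 32 mm high, top fittings 6 mm more. Point: centre of the 32 mm shell, 16 mm above its underside. Starts on cradle d, its x along the cradle's. Grip it across its width, about 20 mm from the point towards -x: the +x half goes under the hood.
- cradle_a: Open-rack cradle on which module a starts: fixed black bar 126 (x) x 34 (y) mm, on a 6 mm green board. Origin: centre of its underside; the module stands 4 mm above it between end stops 6 mm high, 98 mm apart; no side walls. x away from the robot, y to its left. Cradles lie 75 mm apart along y in varying order.
- cradle_b: Open-rack cradle on which module b starts: fixed black bar 126 (x) x 34 (y) mm, on a 6 mm green board. Origin: centre of its underside; the module stands 4 mm above it between end stops 6 mm high, 98 mm apart; no side walls. x away from the robot, y to its left. Cradles lie 75 mm apart along y in varying order.
- cradle_c: Open-rack cradle on which module c starts: fixed black bar 126 (x) x 34 (y) mm, on a 6 mm green board. Origin: centre of its underside; the module stands 4 mm above it between end stops 6 mm high, 98 mm apart; no side walls. x away from the robot, y to its left. Cradles lie 75 mm apart along y in varying order.
- cradle_d: Open-rack cradle on which module d starts: fixed black bar 126 (x) x 34 (y) mm, on a 6 mm green board. Origin: centre of its underside; the module stands 4 mm above it between end stops 6 mm high, 98 mm apart; no side walls. x away from the robot, y to its left. Cradles lie 75 mm apart along y in varying order.
- hooded_rack: Fixed rack left or right of the open one. Origin: underside centre of its 170 x 310 mm plate; x into bays, y left. Bay centres y=+-37.5, +-112.5 mm; floor z=8, free from x=-85 mm. Partitions (bays 70 mm wide) from x=23; hood x=35 to 83, z=54 to 58 mm (8 mm above modules); back stop face x=75. Home: module centre at x=30, z=24 mm. Set down at about x=-32, slide to +x.
- meter: Handheld multimeter lying between the two racks, black, 110 x 52 x 28 mm, loose, 0.3 kg. Origin: centre of its underside. Not to be disturbed.
Not all that is in view belongs to the job. Leave any purple or turquoise look-alike of the part that bears module_d_centre alone.

How it is judged:
At the end, for the whole second after the job is handed in: All four modules rest flat on the hooded rack's floor, one per bay, within 14 mm of the bay's centre line, square within 0.2 rad, within 12 mm of the back stop, in the reverse of the left-to-right order of the cradles they started on; all released and at rest ((y of module_a_centre in the frame of hooded_rack between -0.1265 and -0.0985 m or y of module_a_centre in the frame of hooded_rack between -0.0515 and -0.0235 m or y of module_a_centre in the frame of hooded_rack between 0.0235 and 0.0515 m or y of module_a_centre in the frame of hooded_rack between 0.0985 and 0.1265 m) and x of module_a_centre in the frame of hooded_rack between 0.018 and 0.036 m and z of module_a_centre in the frame of hooded_rack between 0.018 and 0.03 m and angle between each of module_a_centre, module_b_centre, module_c_centre, module_d_centre's own z axis and vertical below 0.15 rad and angle between the x axis of each of module_a_centre, module_b_centre, module_c_centre, module_d_centre and the x axis of hooded_rack, either way round below 0.2 rad and linear speed of each of module_a, module_b, module_c, module_d below 0.02 m/s and (y of module_b_centre in the frame of hooded_rack between -0.1265 and -0.0985 m or y of module_b_centre in the frame of hooded_rack between -0.0515 and -0.0235 m or y of module_b_centre in the frame of hooded_rack between 0.0235 and 0.0515 m or y of module_b_centre in the frame of hooded_rack between 0.0985 and 0.1265 m) and x of module_b_centre in the frame of hooded_rack between 0.018 and 0.036 m and z of module_b_centre in the frame of hooded_rack between 0.018 and 0.03 m and (y of module_c_centre in the frame of hooded_rack between -0.1265 and -0.0985 m or y of module_c_centre in the frame of hooded_rack between -0.0515 and -0.0235 m or y of module_c_centre in the frame of hooded_rack between 0.0235 and 0.0515 m or y of module_c_centre in the frame of hooded_rack between 0.0985 and 0.1265 m) and x of module_c_centre in the frame of hooded_rack between 0.018 and 0.036 m and z of module_c_centre in the frame of hooded_rack between 0.018 and 0.03 m and (y of module_d_centre in the frame of hooded_rack between -0.1265 and -0.0985 m or y of module_d_centre in the frame of hooded_rack between -0.0515 and -0.0235 m or y of module_d_centre in the frame of hooded_rack between 0.0235 and 0.0515 m or y of module_d_centre in the frame of hooded_rack between 0.0985 and 0.1265 m) and x of module_d_centre in the frame of hooded_rack between 0.018 and 0.036 m and z of module_d_centre in the frame of hooded_rack between 0.018 and 0.03 m and ((y of cradle_a in the frame of cradle_b above 0.02 m and ((y of module_a_centre in the frame of hooded_rack below -0.075 m and y of module_b_centre in the frame of hooded_rack above -0.075 m) or (y of module_a_centre in the frame of hooded_rack below 0 m and y of module_b_centre in the frame of hooded_rack above 0 m) or (y of module_a_centre in the frame of hooded_rack below 0.075 m and y of module_b_centre in the frame of hooded_rack above 0.075 m))) or (y of cradle_a in the frame of cradle_b below -0.02 m and ((y of module_b_centre in the frame of hooded_rack below -0.075 m and y of module_a_centre in the frame of hooded_rack above -0.075 m) or (y of module_b_centre in the frame of hooded_rack below 0 m and y of module_a_centre in the frame of hooded_rack above 0 m) or (y of module_b_centre in the frame of hooded_rack below 0.075 m and y of module_a_centre in the frame of hooded_rack above 0.075 m)))) and ((y of cradle_a in the frame of cradle_c above 0.02 m and ((y of module_a_centre in the frame of hooded_rack below -0.075 m and y of module_c_centre in the frame of hooded_rack above -0.075 m) or (y of module_a_centre in the frame of hooded_rack below 0 m and y of module_c_centre in the frame of hooded_rack above 0 m) or (y of module_a_centre in the frame of hooded_rack below 0.075 m and y of module_c_centre in the frame of hooded_rack above 0.075 m))) or (y of cradle_a in the frame of cradle_c below -0.02 m and ((y of module_c_centre in the frame of hooded_rack below -0.075 m and y of module_a_centre in the frame of hooded_rack above -0.075 m) or (y of module_c_centre in the frame of hooded_rack below 0 m and y of module_a_centre in the frame of hooded_rack above 0 m) or (y of module_c_centre in the frame of hooded_rack below 0.075 m and y of module_a_centre in the frame of hooded_rack above 0.075 m)))) and ((y of cradle_a in the frame of cradle_d above 0.02 m and ((y of module_a_centre in the frame of hooded_rack below -0.075 m and y of module_d_centre in the frame of hooded_rack above -0.075 m) or (y of module_a_centre in the frame of hooded_rack below 0 m and y of module_d_centre in the frame of hooded_rack above 0 m) or (y of module_a_centre in the frame of hooded_rack below 0.075 m and y of module_d_centre in the frame of hooded_rack above 0.075 m))) or (y of cradle_a in the frame of cradle_d below -0.02 m and ((y of module_d_centre in the frame of hooded_rack below -0.075 m and y of module_a_centre in the frame of hooded_rack above -0.075 m) or (y of module_d_centre in the frame of hooded_rack below 0 m and y of module_a_centre in the frame of hooded_rack above 0 m) or (y of module_d_centre in the frame of hooded_rack below 0.075 m and y of module_a_centre in the frame of hooded_rack above 0.075 m)))) and ((y of cradle_b in the frame of cradle_c above 0.02 m and ((y of module_b_centre in the frame of hooded_rack below -0.075 m and y of module_c_centre in the frame of hooded_rack above -0.075 m) or (y of module_b_centre in the frame of hooded_rack below 0 m and y of module_c_centre in the frame of hooded_rack above 0 m) or (y of module_b_centre in the frame of hooded_rack below 0.075 m and y of module_c_centre in the frame of hooded_rack above 0.075 m))) or (y of cradle_b in the frame of cradle_c below -0.02 m and ((y of module_c_centre in the frame of hooded_rack below -0.075 m and y of module_b_centre in the frame of hooded_rack above -0.075 m) or (y of module_c_centre in the frame of hooded_rack below 0 m and y of module_b_centre in the frame of hooded_rack above 0 m) or (y of module_c_centre in the frame of hooded_rack below 0.075 m and y of module_b_centre in the frame of hooded_rack above 0.075 m)))) and ((y of cradle_b in the frame of cradle_d above 0.02 m and ((y of module_b_centre in the frame of hooded_rack below -0.075 m and y of module_d_centre in the frame of hooded_rack above -0.075 m) or (y of module_b_centre in the frame of hooded_rack below 0 m and y of module_d_centre in the frame of hooded_rack above 0 m) or (y of module_b_centre in the frame of hooded_rack below 0.075 m and y of module_d_centre in the frame of hooded_rack above 0.075 m))) or (y of cradle_b in the frame of cradle_d below -0.02 m and ((y of module_d_centre in the frame of hooded_rack below -0.075 m and y of module_b_centre in the frame of hooded_rack above -0.075 m) or (y of module_d_centre in the frame of hooded_rack below 0 m and y of module_b_centre in the frame of hooded_rack above 0 m) or (y of module_d_centre in the frame of hooded_rack below 0.075 m and y of module_b_centre in the frame of hooded_rack above 0.075 m)))) and ((y of cradle_c in the frame of cradle_d above 0.02 m and ((y of module_c_centre in the frame of hooded_rack below -0.075 m and y of module_d_centre in the frame of hooded_rack above -0.075 m) or (y of module_c_centre in the frame of hooded_rack below 0 m and y of module_d_centre in the frame of hooded_rack above 0 m) or (y of module_c_centre in the frame of hooded_rack below 0.075 m and y of module_d_centre in the frame of hooded_rack above 0.075 m))) or (y of cradle_c in the frame of cradle_d below -0.02 m and ((y of module_d_centre in the frame of hooded_rack below -0.075 m and y of module_c_centre in the frame of hooded_rack above -0.075 m) or (y of module_d_centre in the frame of hooded_rack below 0 m and y of module_c_centre in the frame of hooded_rack above 0 m) or (y of module_d_centre in the frame of hooded_rack below 0.075 m and y of module_c_centre in the frame of hooded_rack above 0.075 m))))); the robot touches nothing.
It fails at once if the meter is moved by more than 20 mm (distance of meter from where it was at the start of the episode above 0.02 m).
It also fails if it takes over 112 s, if anything falls off the work surface, if the arm or the gripper's body presses on something with over 40 N, if the wrist force passes 120 N, or if a joint passes its speed limit or range.

## Working session

There is one attempt and no reset: what is moved stays moved. The work goes in short steps, Python scripts to look and compute and a shell command to move; the robot and the scene stay as the last step left them, time stands still between calls to the robot, and variables do not carry over. Pictures are saved under pics/ and viewed, at most 14 in all, crops included, and the job is handed in when it is done.

```bash
mkdir -p pics; ls
python3 - <<'E'
from cell import manip
import cv2
print(manip.observe())
for n in("top","side"):
    p,d=manip.snapshot(n); cv2.imwrite(f"pics/{n}0.png",p[:,:,::-1])
    c=manip.calibration(n); print(n,c)
E
```

```text
pics
{'clock': 0.0, 'q': array([ 1.08740354e+00,  3.13975342e-01,  4.49566221e-02,  1.30357823e+00,
       -7.36011719e-07,  1.43118515e+00]), 'qvel': array([ 7.64589706e-05, -1.70054787e-03,  1.77757332e-06,  2.49540511e-04,
       -6.12391341e-04,  1.66990470e-03]), 'joint_efforts': array([-1.51977233e-04, -4.80628610e+01,  2.98532671e+01,  1.93828595e-02,
       -1.00090620e-04, -1.27066528e-06]), 'tool_pos': array([0.19355854, 0.54085326, 0.20661401]), 'orientation': array([-5.37261105e-01, -3.09475118e+00,  2.69218213e-03]), 'ft_force': array([-0.30700793, -0.21363834, -0.04894195]), 'torque': array([ 0.01252412,  0.01602253, -0.01943156]), 'grasp_force': 0.0, 'width': 1.0013201500341913}
top {'fx': 380.4023376456954, 'fy': 380.4023376456954, 'cx': 281.970352277999, 'cy': 206.2100372159378, 'extrinsics': array([[ 0.01486196, -0.9994997 , -0.02791888,  0.01103756],
       [-0.98709905, -0.01021433, -0.15978465,  0.46958252],
       [ 0.15941954,  0.02993341, -0.98675701,  0.76230014],
       [ 0.        ,  0.        ,  0.        ,  1.        ]])}
side {'fx': 381.8739831877774, 'fy': 381.8739831877774, 'cx': 277.94695771862104, 'cy': 206.97710235883602, 'extrinsics': array([[ 0.99868954, -0.05091523,  0.00518091, -0.46890665],
       [-0.02871653, -0.64128971, -0.76676128,  0.05296865],
       [ 0.04236229,  0.76560769, -0.64191144,  0.86899297],
       [ 0.        ,  0.        ,  0.        ,  1.        ]])}
```

View pics/top0.png

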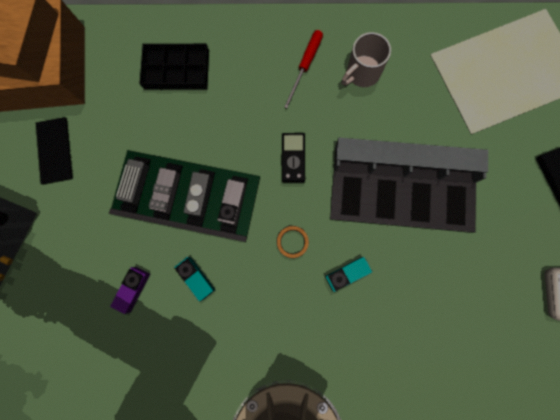

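View pics/side0.png

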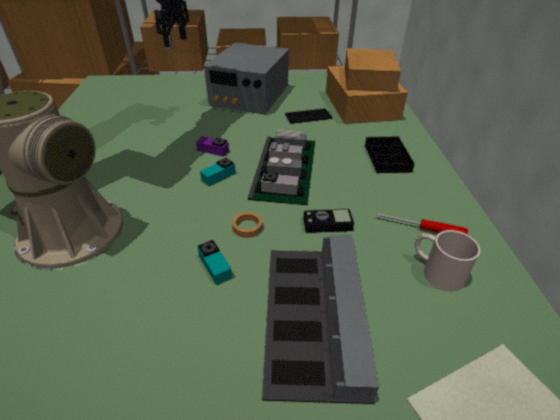

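The top picture shows the open rack left (modules a, c, b, d left to right at columns 130, 164, 198, 232, row ~190), the meter at (293,158) and the hooded rack right, hood at row ~157 and plate centre ~(405,185). So a→-112.5, c→-37.5, b→+37.5, d→+112.5.

```bash
cat > h.py <<'E'
from cell import manip
import numpy as np, cv2
def cloud(n,d):
    c=manip.calibration(n); v,u=np.mgrid[:420,:560]
    P=np.stack([(u-c['cx'])/c['fx']*d,(v-c['cy'])/c['fy']*d,d],-1)
    E=c['extrinsics']; return (P-E[:3,3])@E[:3,:3]
def rect(xy):
    (cx,cy),(w,h),a=cv2.minAreaRect((xy*1000).astype(np.float32))
    if w<h: w,h,a=h,w,a+90
    return round(cx,1),round(cy,1),round(w,1),round(h,1),round(a,1)
E
python3 - <<'E'
from h import *
for n in("top","side"):
    p,d=manip.snapshot(n); W=cloud(n,d); np.save(n+"0.npy",W)
    print(n,"table z",np.median(W[...,2][(d>0)&(abs(W[...,2])<.02)]))
    for q in["module_a_centre","module_b_centre","module_c_centre","module_d_centre","cradle_a","hooded_rack","meter"]:
        for r in manip.cut_out(n,q):
            if r['conf']<.3: continue
            m=r['pixels']&(d>0); P=W[m]; z=P[:,2]
            lo,hi=((.005,.06) if q!="meter" and q[0]!='m' else (.034,.06)) if q!="meter" else (.01,.06)
            Q=P[(z>lo)&(z<hi)]
            print(q,round(r['conf'],2),np.round(r['xy']),len(P),'z50',round(np.median(z),4),rect(Q[:,:2]) if len(Q)>20 else None, np.round(Q.mean(0),4) if len(Q) else '')
E
```

```text
top table z 0.0012128595728234219
module_a_centre 0.76 [131. 180.] 894 z50 0.0441 (520.9, 343.1, 89.4, 34.9, 167.6) [0.5197 0.3416 0.0453]
module_a_centre 0.62 [232. 204.] 811 z50 0.0436 (477.5, 126.0, 89.2, 36.4, 167.3) [0.4757 0.1253 0.045 ]
module_b_centre 0.57 [198. 196.] 904 z50 0.043 (494.5, 200.0, 90.5, 36.9, 170.6) [0.493  0.1987 0.0446]
module_c_centre 0.94 [166. 188.] 885 z50 0.0433 (502.0, 272.3, 89.5, 36.5, 168.1) [0.5006 0.2709 0.0447]
module_d_centre 0.96 [194. 277.] 855 z50 0.0338 (316.3, 199.8, 87.0, 34.8, 40.2) [0.3261 0.2076 0.0379]
module_d_centre 0.77 [351. 274.] 819 z50 0.0338 (330.5, -120.6, 88.9, 34.8, 118.4) [ 0.324  -0.1079  0.0379]
module_d_centre 0.65 [130. 291.] 945 z50 0.0335 (290.8, 334.5, 88.9, 34.5, 154.4) [0.301  0.3286 0.0378]
module_d_centre 0.62 [232. 202.] 802 z50 0.0437 (477.6, 126.3, 89.2, 36.3, 167.9) [0.4763 0.1253 0.045 ]
cradle_a 0.83 [169. 171.] 167 z50 0.0163 (505.6, 270.3, 124.0, 31.9, 168.7) [0.511  0.2678 0.0156]
cradle_a 0.79 [199. 215.] 194 z50 0.0154 (490.5, 198.1, 124.3, 33.9, 169.2) [0.4635 0.2017 0.0146]
cradle_a 0.56 [233. 180.] 
[... 819 characters left out ...]
re 0.97 [211. 148.] 526 z50 0.0264 (290.5, 328.3, 84.9, 37.8, 159.4) [0.3088 0.3212 0.0377]
module_d_centre 0.81 [281. 185.] 654 z50 0.0406 (479.3, 122.6, 88.6, 39.8, 169.2) [0.4779 0.1175 0.0432]
module_d_centre 0.7 [216. 169.] 614 z50 0.0292 (318.5, 194.3, 83.4, 35.0, 43.8) [0.3336 0.2074 0.0379]
cradle_a 0.74 [263. 192.] 149 z50 0.012 (476.6, 119.6, 126.5, 35.7, 169.5) [0.4717 0.1165 0.0129]
cradle_a 0.59 [309. 144.] 32 z50 0.0151 (521.8, 335.9, 115.4, 30.0, 172.2) [0.5691 0.3271 0.0143]
hooded_rack 0.77 [317. 332.] 15847 z50 0.0091 (519.9, -249.2, 313.1, 168.6, 85.6) [ 0.5214 -0.2803  0.0237]
meter 0.97 [326. 219.] 1105 z50 0.0277 (582.0, -8.5, 109.3, 54.5, 1.6) [ 0.5808 -0.0164  0.0259]
```

```bash
cat >> h.py <<'E'
from scipy.spatial.transform import Rotation as R
MOD=dict(a=(521,342.5),c=(502.5,271.5),b=(494.7,199.3),d=(477.9,125.3))
HR=(519.2,-247.3); YO=np.radians(-11.6); YH=np.radians(-4.5)
BAY=dict(a=-112.5,c=-37.5,b=37.5,d=112.5)
def rot(a): return np.array([[np.cos(a),-np.sin(a)],[np.sin(a),np.cos(a)]])
def pick(m): return np.array(MOD[m])+rot(YO)@[-20,0],YO
def place(m,x=-32): return np.array(HR)+rot(YH)@[x-20,BAY[m]],YH
def go(p,yaw,z):
    s=manip.observe(); Rm=R.from_rotvec(s['orientation']).as_matrix()
    ty=np.arctan2(-Rm[0,1],Rm[1,1]); turn=-(yaw-ty)
    d=np.append(p,z)-s['tool_pos']*1000; l=rot(-yaw)@d[:2]
    print('turn',round(turn,3),'then shift',np.round([-l[0],l[1],-d[2]],1),'tilt',round(np.arccos(-Rm[2,2]),3),'F',np.round(s['ft_force'],1))
E
python3 -c "
from h import *
go(*pick('a'),14)"
```

```text
turn -0.141 then shift [-340.5 -129.1  193.6] tilt 0.0 F [-0.2  0.7  0.1]
```

```bash
python3 -m pendant '0 0 0 -0.141; -43 -16 10 0; -43 -16 10 0; -43 -16 10 0; -43 -16 10 0; -43 -16 10 0; -43 -16 10 0; -43 -16 10 0; -39 -17 10 0; 0 0 20 0; 0 0 0 0; 0 0 0 0' -0.41
python3 - <<'E'
from h import *
go(*pick('a'),14); print(manip.observe()['width'])
p,d=manip.snapshot('top'); cv2.imwrite('pics/t1.png',cv2.resize(p[100:270,60:290],None,fx=3,fy=3)[:,:,::-1])
E
```

```text
clock: 2.4
tool_pos: [0.5007, 0.3469, 0.1081]
orientation: [0.317, 3.125, 0.0]
ft_force: [0.2, 0.1, 0.3]
width: 0.706
grasp_force: 0.0
turn 0.0 then shift [-0.8 -0.2 94.1] tilt 0.0 F [0.2 0.1 0.3]
0.7061319879385052
```

View pics/t1.png

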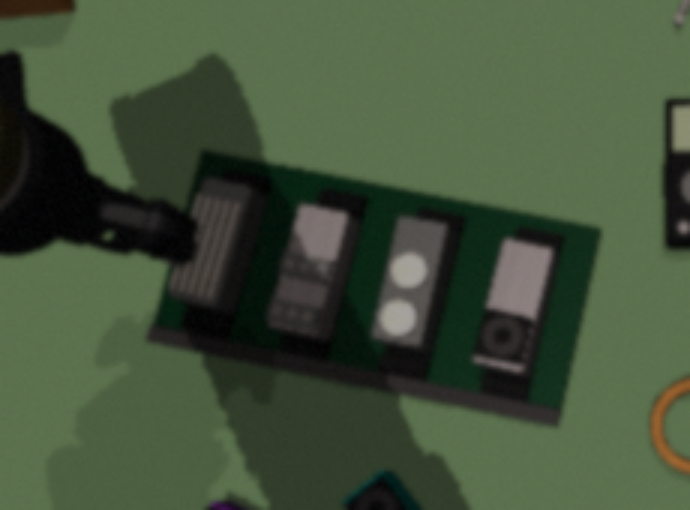

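The gripper (crop, ~(150,220)) hangs over module a at the left, offset by perspective; all four modules undisturbed. Descend and grip.

```bash
python3 -m pendant '0 0 25 0; 0 0 25 0; 0 0 20 0; 0 0 14 0; 0 0 6 0; 0 0 4 0; 0 0 0 0'; python3 -m pendant '0 0 0 0; 0 0 0 0; 0 0 0 0; 0 0 0 0;0 0 0 0; 0 0 0 0' 1;  python3 -m pendant '0 0 -8 0; 0 0 -20 0; 0 0 -35 0; 0 0 -35 0; 0 0 0 0'; python3 -c "
from h import *
go(*place('a'),112);go(*place('a'),12)"
```

```text
clock: 3.32
tool_pos: [0.5012, 0.3467, 0.0139]
orientation: [0.318, 3.125, 0.001]
ft_force: [0.3, -1.4, -0.2]
width: 0.704
grasp_force: 0.0
clock: 4.08
tool_pos: [0.5014, 0.3468, 0.0146]
orientation: [0.318, 3.124, 0.002]
ft_force: [-0.7, -0.9, 6.3]
width: 0.388
grasp_force: 59.3
clock: 4.7
tool_pos: [0.5029, 0.3476, 0.1147]
orientation: [0.317, 3.12, 0.005]
ft_force: [0.4, 0.1, -2.4]
width: 0.384
grasp_force: 59.8
turn -0.124 then shift [ -10.9 -704.3    2.7] tilt 0.006 F [ 0.4  0.1 -2.4]
turn -0.124 then shift [ -10.9 -704.3  102.7] tilt 0.006 F [ 0.4  0.1 -2.4]
```

```bash
python3 -m pendant '0 0 0 -0.124; 0 -25 0 0; -1 -47 0 0; -1 -47 0 0; -1 -47 0 0; -1 -47 0 0; -1 -47 0 0; -1 -47 0 0; -1 -47 0 0; -1 -47 0 0; -1 -47 0 0; -1 -47 0 0; -1 -47 0 0; 0 -47 0 0; 0 -47 0 0; 0 -47 0 0; 0 -21 0 0; 0 0 0 0; 0 0 0 0'
python3 - <<'E'
from h import *
go(*place('a'),12)
p,d=manip.snapshot('side'); cv2.imwrite('pics/s2.png',p[200:,200:][:,:,::-1])
E
```

```text
clock: 7.08
tool_pos: [0.456, -0.3544, 0.1107]
orientation: [-0.122, -3.138, -0.003]
ft_force: [-0.6, 0.4, -2.0]
width: 0.383
grasp_force: 60.0
turn 0.001 then shift [-2.6 -0.7 98.7] tilt 0.002 F [-0.6  0.4 -2. ]
```

View pics/s2.png

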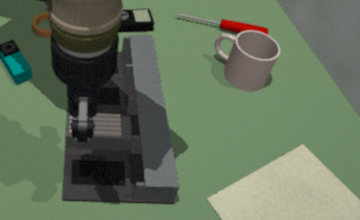

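Module a hangs level in the gripper at (100,122) above the rack, appearing offset towards +y only because of its height. Lower it.

```bash
python3 -m pendant '-2 -1 25 0; 0 0 30 0; 0 0 20 0; 0 0 10 0; 0 0 6 0; 0 0 4 0; 0 0 3 0; 0 0 0 0; 0 0 0 0'
python3 - <<'E'
from h import *
go(*place('a'),12); go(*place('a',30),12)
p,d=manip.snapshot('side'); cv2.imwrite('pics/s3.png',cv2.resize(p[200:,200:],None,fx=2,fy=2)[:,:,::-1])
E
```

```text
clock: 8.25
tool_pos: [0.4585, -0.3575, 0.0137]
orientation: [0.124, 3.139, -0.0]
ft_force: [0.2, -0.8, -0.6]
width: 0.39
grasp_force: 60.0
turn -0.0 then shift [0.1 2.1 1.7] tilt 0.0 F [ 0.2 -0.8 -0.6]
turn -0.0 then shift [-61.9   2.1   1.7] tilt 0.0 F [ 0.2 -0.8 -0.6]
```

View pics/s3.png

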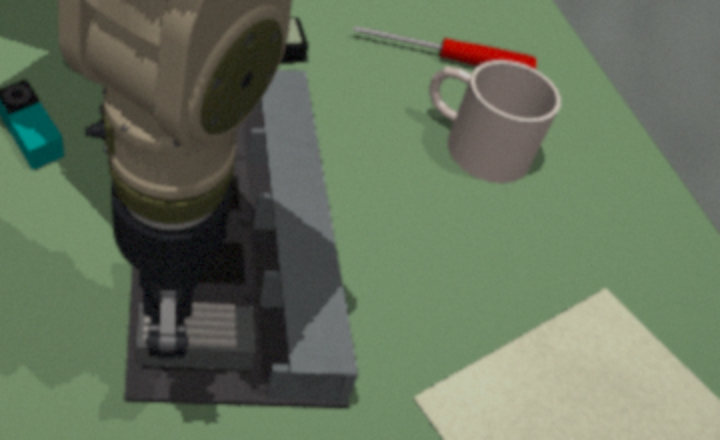

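Module a stands just above the rightmost bay floor (picture (200,335)), clear of the end partition at (265,370). Seat it, slide slowly.

```bash
python3 -m pendant '0 2 1 0; 0 0 1 0; 0 0 0 0'; python3 -m pendant '-5 0 0 0; -10 0 0 0; -10 0 0 0; -10 0 0 0; -8 0 0 0; -6 0 0 0; -4 0 0 0; -3 0 0 0; 0 0 0 0; 0 0 0 0'; python3 -c "
from h import *
go(*place('a',30),12)"
```

```text
clock: 8.68
tool_pos: [0.4587, -0.3555, 0.0126]
orientation: [0.124, 3.138, -0.001]
ft_force: [-1.5, 0.9, 6.1]
width: 0.383
grasp_force: 61.2
clock: 9.93
tool_pos: [0.514, -0.3601, 0.0126]
orientation: [-0.124, -3.139, 0.002]
ft_force: [-2.8, 1.2, 6.1]
width: 0.386
grasp_force: 61.2
turn -0.001 then shift [-6.3  0.3  0.6] tilt 0.001 F [-2.8  1.2  6.1]
```

```bash
python3 -m pendant '-2 0 0 0; -2 0 0 0; -2 0 0 0; 0 0 0 0'; python3 -m pendant '-2 0 0 0;-2 0 0 0; 0 0 0 0'
```

```text
clock: 10.42
tool_pos: [0.5198, -0.3605, 0.0126]
orientation: [-0.124, -3.138, 0.002]
ft_force: [-4.9, 0.5, 6.7]
width: 0.385
grasp_force: 61.3
clock: 10.8
tool_pos: [0.5198, -0.3605, 0.0125]
orientation: [-0.126, -3.131, 0.001]
ft_force: [-15.0, 0.9, 13.2]
width: 0.386
grasp_force: 62.3
```

Contact at 0.5198, i.e. home. Release, lift, go back for c.

```bash
python3 -m pendant '2 0 0 0; 0 0 0 0; 0 0 0 0; 0 0 0 0' -0.41; python3 -m pendant '0 0 -10 0; 0 0 -30 0; 0 0 -35 0; 0 0 -25 0; 0 0 0 0'
python3 - <<'E'
from h import *
go(*pick('c'),112)
p,d=manip.snapshot('side'); cv2.imwrite('pics/s4.png',cv2.resize(p[200:,200:],None,fx=2,fy=2)[:,:,::-1])
E
```

```text
clock: 11.3
tool_pos: [0.5226, -0.3603, 0.0114]
orientation: [0.123, 3.139, 0.0]
ft_force: [0.4, -0.2, 0.1]
width: 0.703
grasp_force: 0.0
clock: 11.92
tool_pos: [0.5239, -0.3617, 0.1147]
orientation: [0.123, 3.135, -0.006]
ft_force: [0.5, -0.0, -0.6]
width: 0.707
grasp_force: 0.0
turn 0.124 then shift [168.3 615.9   2.7] tilt 0.006 F [ 0.5 -0.  -0.6]
```

View pics/s4.png

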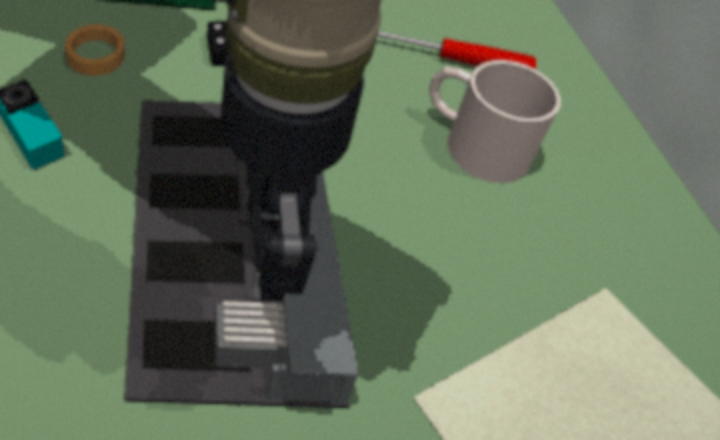

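Module a sits under the hood at (250,330), centred in the rightmost bay, released. Now c.

```bash
python3 -m pendant '0 0 0 0.124; 12 25 0 0; 12 44 0 0; 12 44 0 0; 12 44 0 0; 12 44 0 0; 12 44 0 0; 12 44 0 0; 12 44 0 0; 12 44 0 0; 12 44 0 0; 12 44 0 0; 12 44 0 0; 12 44 0 0; 12 44 0 0; 0 19 0 0; 0 0 0 0; 0 0 0 0'; python3 -c "
from h import *
go(*pick('c'),14)"
```

```text
clock: 14.22
tool_pos: [0.4816, 0.2757, 0.1109]
orientation: [-0.319, -3.124, 0.002]
ft_force: [-0.3, 0.0, -0.7]
width: 0.708
grasp_force: 0.0
turn -0.001 then shift [-1.3  0.1 96.9] tilt 0.002 F [-0.3  0.  -0.7]
```

```bash
python3 -m pendant '-1 0 25 0; 0 0 25 0; 0 0 22 0; 0 0 14 0; 0 0 7 0; 0 0 4 0; 0 0 0 0'; python3 -m pendant '0 0 0 0; 0 0 0 0; 0 0 0 0; 0 0 0 0;0 0 0 0; 0 0 0 0' 1;  python3 -m pendant '0 0 -8 0; 0 0 -20 0; 0 0 -35 0; 0 0 -35 0; 0 0 0 0'; python3 -c "
from h import *
go(*place('c'),112)"
```

```text
clock: 15.1
tool_pos: [0.4831, 0.2767, 0.0148]
orientation: [0.318, 3.125, 0.001]
ft_force: [-0.4, 0.9, 0.3]
width: 0.702
grasp_force: 0.0
clock: 15.85
tool_pos: [0.4833, 0.2769, 0.0156]
orientation: [0.318, 3.124, 0.001]
ft_force: [-1.9, 0.1, 5.9]
width: 0.379
grasp_force: 59.1
clock: 16.48
tool_pos: [0.4849, 0.2777, 0.1157]
orientation: [0.317, 3.12, 0.005]
ft_force: [0.4, 0.5, -3.0]
width: 0.384
grasp_force: 59.8
turn -0.124 then shift [ -23.3 -558.2    3.7] tilt 0.006 F [ 0.4  0.5 -3. ]
```

```bash
python3 -m pendant '0 0 0 -0.124; 0 -25 0 0; -2 -44 0 0; -2 -44 0 0; -2 -44 0 0; -2 -44 0 0; -2 -44 0 0; -2 -44 0 0; -2 -44 0 0; -2 -44 0 0; -2 -44 0 0; -2 -44 0 0; -2 -44 0 0; -1 -44 0 0; 0 -6 0 0; 0 0 0 0; 0 0 0 0'
python3 - <<'E'
from h import *
go(*place('c'),12)
p,d=manip.snapshot('side'); cv2.imwrite('pics/s5.png',cv2.resize(p[200:,200:],None,fx=2,fy=2)[:,:,::-1])
E
```

```text
clock: 18.6
tool_pos: [0.4613, -0.2808, 0.1118]
orientation: [-0.122, -3.138, -0.002]
ft_force: [0.1, -0.5, -1.6]
width: 0.385
grasp_force: 60.0
turn 0.001 then shift [-3.1  0.5 99.8] tilt 0.002 F [ 0.1 -0.5 -1.6]
```

View pics/s5.png

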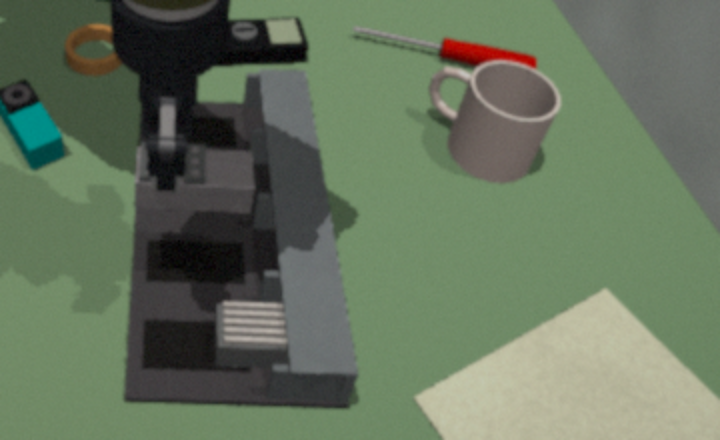

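Module c hangs level at (195,175); module a is still home at (250,330). Lower, then slide.

```bash
python3 -m pendant '-2 0 25 0; 0 0 30 0; 0 0 20 0; 0 0 10 0; 0 0 6 0; 0 0 4 0; 0 1 3 0; 0 0 2 0; 0 0 0 0; 0 0 0 0'; python3 -c "
from h import *
go(*place('c',30),12)"
```

```text
clock: 19.9
tool_pos: [0.464, -0.2817, 0.0136]
orientation: [0.124, 3.138, -0.001]
ft_force: [-2.0, 1.5, 4.7]
width: 0.376
grasp_force: 61.7
turn -0.0 then shift [-62.3   1.1   1.6] tilt 0.001 F [-2.   1.5  4.7]
```

```bash
python3 -m pendant '-5 1 0 0; -10 0 0 0; -10 0 0 0; -10 0 0 0; -8 0 0 0; -6 0 0 0; -4 0 0 0; -4 0 0 0; -3 0 0 0; 0 0 0 0; 0 0 0 0'; python3 -m pendant '-2 0 0 0;-2 0 0 0; 0 0 0 0';python3 -c "
from h import *
go(*place('c',30),12)"
```

```text
clock: 21.28
tool_pos: [0.5238, -0.2858, 0.0136]
orientation: [0.124, 3.139, -0.002]
ft_force: [-2.7, -0.5, 4.8]
width: 0.379
grasp_force: 61.7
clock: 21.65
tool_pos: [0.5262, -0.2859, 0.0136]
orientation: [-0.125, -3.137, 0.002]
ft_force: [-7.8, 0.4, 8.7]
width: 0.384
grasp_force: 62.3
turn -0.001 then shift [0.  0.5 1.6] tilt 0.003 F [-7.8  0.4  8.7]
```

```bash
python3 -m pendant '-2 0 0 0; 0 0 0 0'; python3 -m pendant '2 0 0 0; 0 0 0 0; 0 0 0 0; 0 0 0 0' -0.41; python3 -m pendant '0 0 -10 0; 0 0 -30 0; 0 0 -35 0; 0 0 -25 0; 0 0 0 0'; python3 -c "
from h import *
go(*pick('b'),112)"
```

```text
clock: 21.9
tool_pos: [0.5262, -0.286, 0.0135]
orientation: [-0.126, -3.133, 0.002]
ft_force: [-12.5, -0.0, 11.9]
width: 0.38
grasp_force: 62.9
clock: 22.4
tool_pos: [0.528, -0.2856, 0.0125]
orientation: [0.123, 3.139, -0.0]
ft_force: [-0.3, -0.8, -1.0]
width: 0.705
grasp_force: 0.0
clock: 23.02
tool_pos: [0.5295, -0.2867, 0.1156]
orientation: [0.123, 3.134, -0.005]
ft_force: [-0.1, 0.5, -0.5]
width: 0.704
grasp_force: 0.0
turn 0.124 then shift [151.8 469.1   3.6] tilt 0.006 F [-0.1  0.5 -0.5]
```

```bash
python3 -m pendant '0 0 0 0.124; 6 20 0 0; 13 42 0 0; 13 42 0 0; 13 42 0 0; 13 42 0 0; 13 42 0 0; 13 42 0 0; 13 42 0 0; 13 42 0 0; 13 42 0 0; 13 42 0 0; 13 27 0 0; 2 2 0 0; 0 0 0 0; 0 0 0 0'; python3 -c "
from h import *
go(*pick('b'),14)"
```

```text
clock: 25.02
tool_pos: [0.4741, 0.2034, 0.1123]
orientation: [-0.319, -3.125, 0.0]
ft_force: [0.1, 0.2, 0.9]
width: 0.709
grasp_force: 0.0
turn -0.001 then shift [-1.   0.1 98.3] tilt 0.0 F [0.1 0.2 0.9]
```

```bash
python3 -m pendant '-1 0 25 0; 0 0 25 0; 0 0 22 0; 0 0 14 0; 0 0 8 0; 0 0 5 0; 0 0 0 0'; python3 -m pendant '0 0 0 0; 0 0 0 0; 0 0 0 0; 0 0 0 0;0 0 0 0; 0 0 0 0' 1;  python3 -m pendant '0 0 -8 0; 0 0 -20 0; 0 0 -35 0; 0 0 -35 0; 0 0 0 0'; python3 -c "
from h import *
go(*place('b'),112)"
```

```text
clock: 25.9
tool_pos: [0.4754, 0.204, 0.0136]
orientation: [0.318, 3.125, 0.0]
ft_force: [0.7, 1.5, 0.6]
width: 0.706
grasp_force: 0.0
clock: 26.65
tool_pos: [0.4756, 0.204, 0.0145]
orientation: [0.318, 3.124, 0.0]
ft_force: [-1.4, -1.3, 6.2]
width: 0.39
grasp_force: 59.2
clock: 27.28
tool_pos: [0.4774, 0.2047, 0.1143]
orientation: [0.317, 3.12, 0.004]
ft_force: [-0.1, 0.3, -3.0]
width: 0.384
grasp_force: 60.1
turn -0.124 then shift [ -25.1 -409.9    2.3] tilt 0.006 F [-0.1  0.3 -3. ]
```

```bash
python3 -m pendant '0 0 0 -0.124; 0 -25 0 0; -3 -42 0 0; -3 -42 0 0; -3 -42 0 0; -3 -42 0 0; -3 -42 0 0; -3 -42 0 0; -3 -42 0 0; -3 -42 0 0; -3 -42 0 0; 0 -7 0 0; 0 0 0 0; 0 0 0 0'; python3 -c "
from h import *
go(*place('b'),12)"; python3 -m pendant '-1 0 25 0; 0 0 30 0; 0 0 20 0; 0 0 10 0; 0 0 6 0; 0 0 4 0; 0 0 3 0; 0 0 2 0; 0 0 0 0; 0 0 0 0'
python3 - <<'E'
from h import *
go(*place('b',30),12)
p,d=manip.snapshot('side'); cv2.imwrite('pics/s6.png',cv2.resize(p[200:,200:],None,fx=2,fy=2)[:,:,::-1])
E
```

```text
clock: 29.02
tool_pos: [0.4693, -0.2054, 0.1108]
orientation: [-0.122, -3.138, -0.002]
ft_force: [-0.1, 0.5, -2.3]
width: 0.382
grasp_force: 60.3
turn 0.001 then shift [-1.  -0.3 98.8] tilt 0.002 F [-0.1  0.5 -2.3]
clock: 30.28
tool_pos: [0.4711, -0.2072, 0.0125]
orientation: [0.124, 3.138, -0.001]
ft_force: [-2.2, 0.7, 5.5]
width: 0.384
grasp_force: 61.7
turn -0.0 then shift [-61.1   1.2   0.5] tilt 0.001 F [-2.2  0.7  5.5]
```

View pics/s6.png

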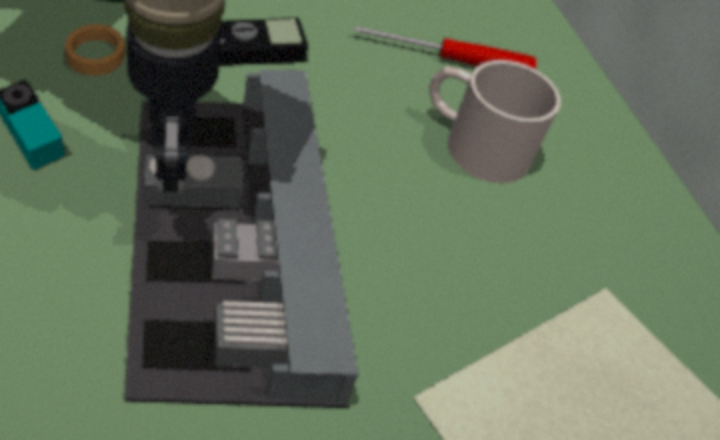

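Modules a (250,330) and c (245,245) are home, and b stands on its bay floor at (195,180). Slide b in.

```bash
python3 -m pendant '-5 1 0 0; -10 0 0 0; -10 0 0 0; -10 0 0 0; -8 0 0 0; -6 0 0 0; -4 0 0 0; -4 0 0 0; -3 0 0 0; 0 0 0 0; 0 0 0 0'; python3 -m pendant '-2 0 0 0;-2 0 0 0; 0 0 0 0';python3 -c "
from h import *
go(*place('b',30),12)"
```

```text
clock: 31.7
tool_pos: [0.5304, -0.211, 0.0126]
orientation: [-0.124, -3.139, 0.001]
ft_force: [-4.3, 0.6, 6.2]
width: 0.384
grasp_force: 61.8
clock: 32.08
tool_pos: [0.5326, -0.2112, 0.0125]
orientation: [-0.125, -3.136, 0.001]
ft_force: [-9.2, 0.6, 10.3]
width: 0.388
grasp_force: 62.4
turn -0.001 then shift [0.6 0.4 0.5] tilt 0.004 F [-9.2  0.6 10.3]
```

```bash
python3 -m pendant '-2 0 0 0; 0 0 0 0'; python3 -m pendant '2 0 0 0; 0 0 0 0; 0 0 0 0; 0 0 0 0' -0.41; python3 -m pendant '0 0 -10 0; 0 0 -30 0; 0 0 -35 0; 0 0 -25 0; 0 0 0 0'; python3 -c "
from h import *
go(*pick('d'),112)"
```

```text
clock: 32.33
tool_pos: [0.5326, -0.2111, 0.0125]
orientation: [-0.125, -3.132, 0.002]
ft_force: [-14.4, -0.2, 15.2]
width: 0.385
grasp_force: 63.0
clock: 32.83
tool_pos: [0.5351, -0.211, 0.0115]
orientation: [0.123, 3.139, -0.0]
ft_force: [-0.6, -0.6, 0.3]
width: 0.705
grasp_force: 0.0
clock: 33.45
tool_pos: [0.5366, -0.2119, 0.1144]
orientation: [0.123, 3.134, -0.004]
ft_force: [1.0, 0.5, -0.7]
width: 0.707
grasp_force: 0.0
turn 0.124 then shift [145.3 318.5   2.4] tilt 0.006 F [ 1.   0.5 -0.7]
```

```bash
python3 -m pendant '0 0 0 0.124; 10 20 0 0; 18 40 0 0; 18 40 0 0; 18 40 0 0; 18 40 0 0; 18 40 0 0; 18 40 0 0; 18 40 0 0; 8 17 0 0; 0 2 0 0; 0 0 0 0; 0 0 0 0'; python3 -c "
from h import *
go(*pick('d'),14)"
```

```text
clock: 35.08
tool_pos: [0.458, 0.1298, 0.1113]
orientation: [-0.319, -3.125, 0.0]
ft_force: [0.1, -0.6, 0.1]
width: 0.702
grasp_force: 0.0
turn -0.001 then shift [-0.4 -0.4 97.3] tilt 0.0 F [ 0.1 -0.6  0.1]
```

```bash
python3 -m pendant '0 0 25 0; 0 0 25 0; 0 0 22 0; 0 0 14 0; 0 0 7 0; 0 0 5 0; 0 0 0 0'; python3 -m pendant '0 0 0 0; 0 0 0 0; 0 0 0 0; 0 0 0 0;0 0 0 0; 0 0 0 0' 1;  python3 -m pendant '0 0 -8 0; 0 0 -20 0; 0 0 -35 0; 0 0 -35 0; 0 0 0 0'; python3 -c "
from h import *
go(*place('d'),112)"
```

```text
clock: 35.95
tool_pos: [0.4581, 0.1305, 0.0136]
orientation: [0.318, 3.125, 0.0]
ft_force: [-0.2, -0.0, -0.4]
width: 0.704
grasp_force: 0.0
clock: 36.7
tool_pos: [0.4584, 0.1304, 0.0145]
orientation: [0.318, 3.124, -0.0]
ft_force: [-1.9, -1.3, 4.8]
width: 0.386
grasp_force: 59.0
clock: 37.33
tool_pos: [0.4602, 0.1309, 0.1142]
orientation: [0.317, 3.12, 0.002]
ft_force: [-0.1, -0.2, -3.8]
width: 0.387
grasp_force: 60.0
turn -0.124 then shift [ -36.5 -259.9    2.2] tilt 0.006 F [-0.1 -0.2 -3.8]
```

```bash
python3 -m pendant '0 0 0 -0.124; 0 -20 0 0; -6 -40 0 0; -6 -40 0 0; -6 -40 0 0; -6 -40 0 0; -6 -40 0 0; -5 -35 0 0; 0 -5 0 0; 0 0 0 0; 0 0 0 0'; python3 -c "
from h import *
go(*place('d'),12)"; python3 -m pendant '-1 0 25 0; 0 0 30 0; 0 0 20 0; 0 0 10 0; 0 0 6 0; 0 0 4 0; 0 0 3 0; 0 0 2 0; 0 0 0 0; 0 0 0 0'; python3 -c "
from h import *
go(*place('d',30),12)"
```

```text
clock: 38.7
tool_pos: [0.4718, -0.1302, 0.1109]
orientation: [-0.122, -3.138, -0.001]
ft_force: [0.4, 0.5, -2.6]
width: 0.386
grasp_force: 60.3
turn 0.001 then shift [-4.5 -0.5 98.9] tilt 0.002 F [ 0.4  0.5 -2.6]
clock: 39.95
tool_pos: [0.4737, -0.1317, 0.0126]
orientation: [0.124, 3.138, -0.0]
ft_force: [-3.5, 1.1, 5.6]
width: 0.384
grasp_force: 61.6
turn -0.0 then shift [-64.4   0.8   0.6] tilt 0.001 F [-3.5  1.1  5.6]
```

```bash
python3 -m pendant '-8 1 0 0; -10 0 0 0; -10 0 0 0; -10 0 0 0; -8 0 0 0; -6 0 0 0; -4 0 0 0; -4 0 0 0; -3 0 0 0; 0 0 0 0; 0 0 0 0'; python3 -m pendant '-2 0 0 0;-2 0 0 0; 0 0 0 0';python3 -c "
from h import *
go(*place('d',30),12)"
```

```text
clock: 41.32
tool_pos: [0.5358, -0.1357, 0.0126]
orientation: [-0.124, -3.139, 0.001]
ft_force: [-5.5, 1.9, 7.0]
width: 0.386
grasp_force: 61.8
clock: 41.7
tool_pos: [0.5375, -0.1358, 0.0125]
orientation: [-0.124, -3.135, 0.001]
ft_force: [-10.2, 0.5, 11.7]
width: 0.385
grasp_force: 62.5
turn -0.001 then shift [-0.5 -0.1  0.5] tilt 0.005 F [-10.2   0.5  11.7]
```

Home. Release, lift, back off (tool +x is towards the robot) for a clear view.

```bash
python3 -m pendant '-2 0 0 0; 0 0 0 0'; python3 -m pendant '2 0 0 0; 0 0 0 0; 0 0 0 0; 0 0 0 0' -0.41; python3 -m pendant '0 0 -10 0; 0 0 -30 0; 0 0 -35 0; 0 0 -25 0; 10 20 0 0; 20 40 0 0; 20 40 0 0; 20 40 0 0; 20 40 0 0; 20 40 0 0; 20 40 0 0; 0 20 0 0; 0 0 0 0; 0 0 0 0'
python3 - <<'E'
from h import *
for n in('top','side'):
    p,d=manip.snapshot(n); W=cloud(n,d); L=(W[...,:2]*1000-HR)@rot(YH); z=W[...,2]*1000
    for m,y in BAY.items():
        k=(abs(L[...,1]-y)<30)&(L[...,0]<22)&(L[...,0]>-40)&(z>36)&(z<60)&(d>0)
        q=L[k]; print(n,m,k.sum(),'rear x',np.round(np.percentile(q[:,0],2),1),'y',np.round(np.percentile(q[:,1],[2,50,98]),1),'z',np.round(np.median(z[k]),1),rect(q/1000))
    for r in manip.cut_out(n,'meter')[:1]:
        Q=W[r['pixels']&(d>0)]; Q=Q[(Q[:,2]>.01)&(Q[:,2]<.06)]; print('meter',rect(Q[:,:2]))
    if n=='side': cv2.imwrite('pics/s7.png',cv2.resize(p[150:,200:],None,fx=2,fy=2)[:,:,::-1])
E
```

```text
clock: 41.95
tool_pos: [0.5375, -0.1358, 0.0125]
orientation: [-0.125, -3.131, 0.001]
ft_force: [-15.9, -0.6, 16.6]
width: 0.391
grasp_force: 63.1
clock: 42.45
tool_pos: [0.5407, -0.1359, 0.0115]
orientation: [0.124, 3.139, -0.0]
ft_force: [0.8, -0.5, -0.4]
width: 0.71
grasp_force: 0.0
clock: 44.2
tool_pos: [0.4317, 0.1535, 0.1109]
orientation: [-0.123, -3.138, 0.001]
ft_force: [-0.2, -0.0, -0.1]
width: 0.71
grasp_force: 0.0
top a 333 rear x -15.1 y [-125.  -108.5  -91.7] z 43.1 (3.2, -108.6, 37.5, 35.1, 179.9)
top c 339 rear x -15.0 y [-52.2 -34.  -17. ] z 42.1 (3.0, -34.7, 38.3, 36.1, 179.0)
top b 311 rear x -15.0 y [22.9 41.4 57.5] z 41.7 (3.2, 40.2, 37.2, 36.1, 179.3)
top d 322 rear x -15.2 y [ 99.  116.3 132.9] z 46.3 (3.0, 115.6, 37.9, 36.4, 179.7)
meter (580.5, -4.9, 109.4, 47.7, 0.9)
side a 558 rear x -12.9 y [-131.4 -115.3  -98.3] z 43.2 (4.6, -114.1, 36.5, 35.2, 88.1)
side c 432 rear x -13.0 y [-56.5 -40.8 -21.4] z 41.2 (4.1, -38.8, 36.8, 35.8, 91.0)
side b 330 rear x -13.4 y [18.6 32.1 53.8] z 41.1 (4.4, 36.0, 37.7, 35.8, 88.7)
side d 300 rear x -13.5 y [ 93.8 107.  128.5] z 45.8 (4.2, 111.9, 39.0, 35.5, 88.8)
meter (582.1, -7.8, 109.4, 56.5, 1.3)
```

View pics/s7.png

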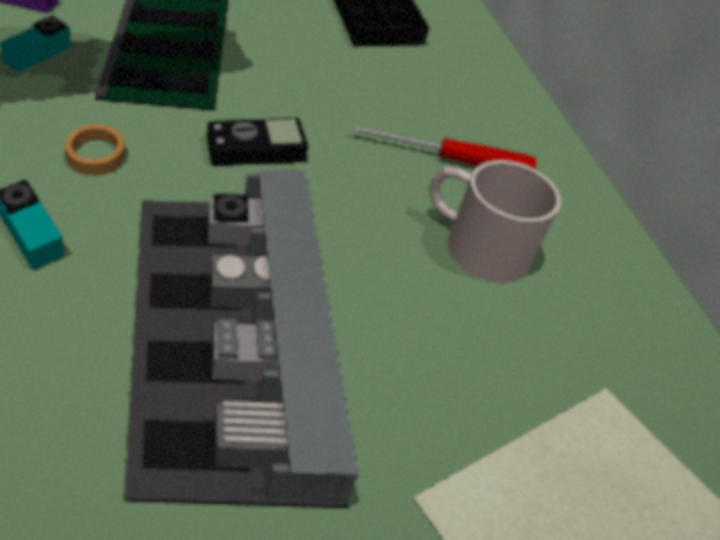

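All four modules are home, side by side under the hood: d (235,215), b (240,275), c (245,345), a (250,430). They are centred within about 4 mm, and the meter has not moved.

```bash
python3 -c "
from cell import manip
print(manip.close_job())"
```

```text
the job is handed in; nothing more can be done
None
```

The four modules are home in the hooded rack in reverse order (left to right d, b, c, a), all released, the meter was left where it lay, and the job was handed in at about 44 s on the robot's clock; no verdict was reported.

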